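# Dig out the buried guide bar

## Robot

A 6-joint arm with a two-finger parallel gripper is mounted at the origin on a cart in front of the work surface, level with it; the furniture and walls round the work are solid. World frame = base frame: x ahead of the robot, y to its left, z up, the work surface at z = 0. Lengths are in m, angles in rad, forces in N, time in s.
With the tool pointing down it reaches from about 0.35 to 0.875 m from the base axis. Payload 4.2 kg.
Tool frame: the origin (TCP) lies between the finger pads; the fingertips stand 25 mm ahead of it and the grasp point (between the pads) lies 6 mm ahead of it (bot.tip_reach is the distance from the TCP to the fingertips, in m); z points along the fingers, y is the direction in which the jaws open and shut (so a half turn about z gives the same grasp; the last joint's range is limited). The gripper opens to 85 mm and grips with 20 to 120 N. Pads are 22 mm wide; open, the fingers measure 114 mm over their backs; the gripper's body (76 mm by 85 mm) begins 54 mm behind the grasp point. The pads swing forward as they close: fully open they stand 13 mm farther back than shut.
Start: joints at [-0.923, 0.385, 0.008, 0, -1.194, -0.259], TCP at [0.237, -0.578, 0.256] pointing down, gripper open.
Joint ranges: [-3.14, 3.14], [-1.21, 2.06], [-1.07, 1.41], [-3.16, 2.05], [-2.99, -0.16], [-3.1, 3.1]. Speed limits (rad/s): [2.79, 2.79, 3.14, 3.14, 3.14, 3.14].

## Interface

Orientations are given as a 3x3 rotation matrix whose columns are the frame's x, y, z axes.
In Python, from bench import bot gives the robot as it stands.
- The arm moves only by the shell command python3 -m pendant 'ROWS' [FORCE]. ROWS is JSON, a list of rows, each a list of 3 entries, a list of its own where there are three numbers: the gripper command: -1 is fully open, 1 is shut, values between are in proportion, then the shift along the tool's x, y, z in m, then the turn, a rotation vector about the tool's x, y, z in degrees. In form: [[claw, [tx, ty, tz], [ax, ay, az]], ...]. A call has 1 to 20 rows; each row shifts and turns the pose as measured when the row begins, along the tool's axes as they then stand; what a row does not reach is not made up. A row lasts 1/10 s, in which the tool goes at most 50 mm and 8.59 degrees, less where a joint would pass 70% of its speed; a pose out of reach is approached as far as the arm can. A call is refused whole if a number of a shift passes 0.05 or a number of a turn 8.59, either way. A call with a gripper value outside its range is refused whole. The fingers move at their own pace and stop on an object; FORCE is the grip in N (left out, the last holds). Time passes only in rows, so rows that do not move let the fingers close. It gives the time, the measured TCP pose, the force and the opening at its end, in the units of the state.
- bot.get_obs(): the state, without advancing time (a new reading comes with each control period).
- bot.snapshot(name): name is "side" or "top"; returns the picture (420x560x3 uint8, red, green, blue); there is no depth.
- bot.camera_model(name): a dict with "vertical_fov" (degrees; the focal length in pixels is half the picture's height over the tangent of half this angle, whatever the lens; pixels are square), "cx", "cy" (the principal point, pixels), "dist_coeffs" ([k1, k2, p1, p2, k3] as OpenCV has them; the pictures are not rectified), "T" (4x4, takes a point from camera to world coordinates). Camera axes: x right, y down, z forward; pixel columns grow to the right and rows downward; lengths in m; the calibration is good to about 2 mm. A picture is of the moment at which its call begins. camera_model takes no time and is no camera call.
- bot.close_job(): hands the job in, once; it reports no verdict.
Trained networks look in the newest picture that a camera, given by its name, has taken for a name from the list of things; names that differ only in an ending like _2 or _b are one class to them, and where a whole thing is asked for, a point or a joint stands for the part that bears it (a point fixed in the world has none). Each returns a list of dicts, best first, with "score" (0 to 1); they miss things now and then, are a little off and sometimes report something else, mostly with a low value. They report only what shows in the picture. A call takes as long as a camera call. They do not tell look-alikes from the thing itself.
- bot.regions_of(camera, name): "region" (420x560 bool, what is visible of it) and "bbox" ([left, top, right, bottom] as shares, 0 to 1, of the picture: columns of its width, rows of its height, round what is visible of it).
- bot.landmark_of(camera, name): "location" ([column, row] as shares, 0 to 1, of the picture: columns of its width, rows of its height: a listed point, or the origin of a listed thing).
The state is a dict: "t": time; "qpos": joint angles; "dq": joint speeds; "tau": joint torques, N m; "tcp_pos": TCP position; "tool_rot": TCP orientation; "ft_force": force on the tool from outside, world axes, zero at the start; "moment": the same for the moment, N m; "opening": finger opening in m.
Only numpy, scipy, OpenCV 4.12 (cv2) and the standard library are available. Lean on these libraries where they do the work, as an engineer would, in place of code of your own. Each camera call takes 0.05 s, during which the arm holds its last target.

## Task

The flat metal guide bar of the model trimmer lies in the grey sorting bin, buried under two stone dental models. Push the models aside inside the bin, without picking them up or toppling them, until both lie flat on the bin's floor; only then lift the bar out and lay it flat in the ivory instrument tray, lowering it gently rather than dropping it. Leave the models in the bin, teeth up, and do not disturb the tin, the brush or the timer near by.

Things in the scene. Friction and masses are not known exactly. Their poses are not given: they have to be found in the camera images.
- bin: grey plastic sorting bin, open on top, 220 x 350 x 45 mm (x, y, z of its own axes), walls and floor 5 mm thick; it does not move. Origin: centre of its underside, so its inner floor is 5 mm above the origin; inside it measures 210 x 340 mm; z up
- guide_bar: flat aluminium guide bar, 148 mm long (own x), 32 mm wide (own y), 14 mm thick (z), 0.18 kg, with a fine scale and two dark screws on its top. Origin: centre of its underside. At the start it lies flat on the bin's floor near the middle, its length roughly along the bin's x axis, with one model on each half of it, standing on its top
- model_a: bluish stone dental model (a jaw with teeth, teeth up), 64 x 76 x 26 mm (own x, y, z), about 75 g. Origin: centre of its underside. At the start it stands across one half of the guide bar, its 76 mm (y) side across the bar, overhanging it about 22 mm on both sides; models pushed sideways off the bar tip down and land flat beside it
- model_b: bluish stone dental model like model_a, 61 x 74 x 25 mm (own x, y, z), about 75 g, standing across the other half of the guide bar; the two models' centres are 74 mm apart along the bar, with a gap of about 8 mm between them. Origin: centre of its underside
- tray: shallow ivory instrument tray left of the bin, 104 x 204 x 26 mm (own x, y, z), open on top; it does not move. Its long side is its own y axis, which points roughly along the world's x axis. Origin: centre of its underside; inner floor 3 to 8 mm above the origin and about 80 x 172 mm, so the bar fits in only lengthwise
- pin_tin: round whitish tin with lid, 65 mm across, 26 mm high, a bystander beyond the bin and tray. Origin: centre of its underside
- nail_brush: nail brush, 38 x 85 x 30 mm, a bystander to the right of the bin. Origin: centre of its underside
- timer: round kitchen-type timer, white with a red top, 63 mm across, 42 mm high, a bystander to the left of the tray. Origin: centre of its underside
Mind the look-alikes: they are no part of the job. Leave any orange look-alike of the model_b alone. Leave any purple look-alike of the model_a alone.

How it is judged:
By the outcome, as a careful person would: the job done as asked, in the order asked, and still so for the second after the job is handed in, with the robot touching nothing.
It also fails if it takes over 56 s, if anything falls off the work surface, if the arm or the gripper's body presses on something with over 40 N, if the wrist force passes 120 N, or if a joint passes its speed limit or range.

## Working session

There is one attempt and no reset: what is moved stays moved. The work goes in short steps, Python scripts to look and compute and a shell command to move; the robot and the scene stay as the last step left them, time stands still between calls to the robot, and variables do not carry over. Pictures are saved under pics/ and viewed, and the job is handed in when it is done.

```bash
ls; mkdir -p pics; python3 - <<'E'
from bench import bot
import cv2
o=bot.get_obs(); print(o)
for n in("top","side"):
    im=bot.snapshot(n); cv2.imwrite(f"pics/{n}0.png",im[:,:,::-1]); print(n,bot.camera_model(n))
E
```

```text
pics
{'t': 0.0, 'qpos': array([-9.23387397e-01,  3.85590636e-01,  6.56016824e-03, -5.04539191e-04,
       -1.19401515e+00, -2.58586018e-01]), 'dq': array([-3.85031203e-04, -8.20299673e-04,  1.46137597e-03,  5.53453213e-06,
        1.40409681e-04,  6.74402518e-04]), 'tau': array([ 2.12126586e-03, -3.92289841e+01,  1.88402027e+01,  4.18641955e+00,
       -4.63300094e-03, -1.46679093e-05]), 'tcp_pos': array([ 0.23673117, -0.57782781,  0.25517445]), 'tool_rot': array([[-9.25426432e-01, -3.78926053e-01, -9.82355322e-04],
       [-3.78927307e-01,  9.25424109e-01,  2.07706446e-03],
       [ 1.22041461e-04,  2.29441161e-03, -9.99997360e-01]]), 'ft_force': array([-0.19646581,  0.13217045,  0.95366781]), 'moment': array([ 0.01683787, -0.02079137, -0.02553713]), 'opening': 0.0855432767711963}
top {'vertical_fov': 57.19111163536694, 'cx': 282.11151774903715, 'cy': 210.35110406635977, 'dist_coeffs': array([-0.09682813,  0.        ,  0.        ,  0.        ,  0.        ]), 'T': array([[ 0.0105579 , -0.98045859,  0.19644204,  0.28619378],
       [-0.99990847, -0.00868956,  0.01037038, -0.04310776],
       [-0.00846073, -0.19653355, -0.9804606 ,  1.368499  ],
       [ 0.        ,  0.        ,  0.        ,  1.        ]])}
side {'vertical_fov': 55.92778438631356, 'cx': 277.94927528267453, 'cy': 212.8295614744403, 'dist_coeffs': array([-0.042596,  0.      ,  0.      ,  0.      ,  0.      ]), 'T': array([[-0.40053955, -0.75765065,  0.51529948, -0.14721497],
       [-0.91625542,  0.33526283, -0.21925975,  0.25944855],
       [-0.00663847, -0.55996815, -0.82848754,  1.14939756],
       [ 0.        ,  0.        ,  0.        ,  1.        ]])}
```

View pics/top0.png

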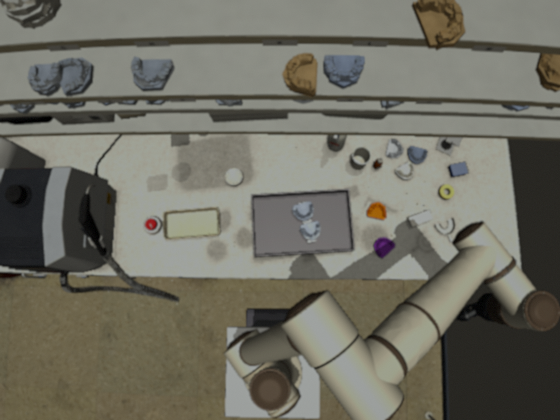

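View pics/side0.png

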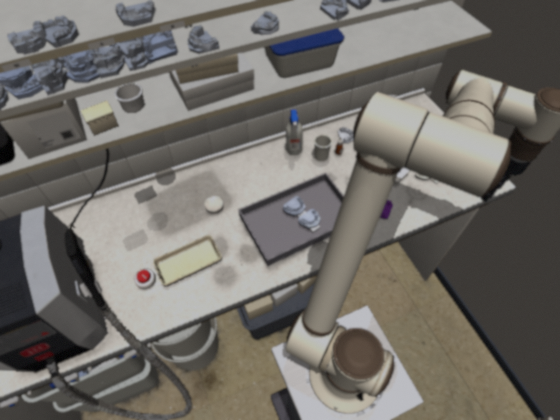

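The top view shows the bin at about (302,223), with the models at (303,209) and (311,230). The tray is at (192,223), the timer at (152,225), the tin at (233,177) and the brush at about (420,217). The look-alikes are orange at (376,212) and purple at (384,246).

```bash
cat > h.py <<'E'
from bench import bot
import cv2, numpy as np
def K(n):
    c=bot.camera_model(n); f=210/np.tan(np.radians(c['vertical_fov']/2))
    return np.array([[f,0,c['cx']],[0,f,c['cy']],[0,0,1]]),c['dist_coeffs'],c['T']
def pix2w(n,uv,z):
    k,d,T=K(n); p=cv2.undistortPoints(np.array(uv,float).reshape(-1,1,2),k,d).reshape(-1,2)
    r=np.c_[p,np.ones(len(p))]@T[:3,:3].T; o=T[:3,3]
    return o+r*((z-o[2])/r[:,2])[:,None]
def w2pix(n,P):
    k,d,T=K(n); R=T[:3,:3].T; t=-R@T[:3,3]
    return cv2.projectPoints(np.array(P,float).reshape(-1,1,3),cv2.Rodrigues(R)[0],t,k,d)[0].reshape(-1,2)
def crop(im,name,x0,y0,x1,y1,s):
    c=cv2.resize(im[y0:y1,x0:x1,::-1],None,fx=s,fy=s,interpolation=cv2.INTER_CUBIC)
    cv2.imwrite("pics/"+name,c)
E
python3 - <<'E'
from h import *
im=cv2.imread("pics/top0.png")[:,:,::-1]; crop(im,"top0c.png",240,170,370,265,6)
im=cv2.imread("pics/side0.png")[:,:,::-1]; crop(im,"side0c.png",230,165,360,265,6)
for cam in("top","side"):
  for n in ["bin","guide_bar","model_a","tray","pin_tin","nail_brush","timer"]:
    for d in bot.regions_of(cam,n)[:4]:
        m=d['region'].astype('uint8'); ys,xs=np.nonzero(m)
        c=cv2.findContours(m,0,2)[0]; c=max(c,key=cv2.contourArea)
        print(cam,n,round(d['score'],2),xs.mean().round(1),ys.mean().round(1),len(xs),[np.round(v,1) for v in cv2.minAreaRect(c)])
print(bot.get_obs()['t'])
E
```

```text
top bin 0.73 300.9 223.3 5531 [array([301.8, 222.6]), array([ 64. , 100.7]), np.float64(85.8)]
top model_a 0.86 382.8 246.7 317 [array([382.2, 246.2]), array([17.7, 21.2]), np.float64(45.0)]
top model_a 0.83 303.6 211.0 316 [array([303.8, 211.9]), array([18.7, 20.6]), np.float64(71.6)]
top model_a 0.68 311.0 230.3 284 [array([311.3, 231.1]), array([16.6, 20.3]), np.float64(72.9)]
top model_a 0.52 376.2 211.7 287 [array([376. , 211.5]), array([17., 20.]), np.float64(90.0)]
top tray 0.79 191.1 223.1 1650 [array([190.9, 223. ]), array([29.3, 57.9]), np.float64(84.8)]
top pin_tin 0.79 233.6 177.0 261 [array([233.8, 176.8]), array([17.7, 17. ]), np.float64(45.0)]
top nail_brush 0.47 419.6 218.1 239 [array([419.6, 218.2]), array([10.3, 23.6]), np.float64(69.0)]
top timer 0.64 152.0 224.9 274 [array([152., 225.]), array([17.9, 17.9]), np.float64(26.6)]
side bin 0.97 290.6 218.2 5106 [array([294.9, 218.6]), array([ 64.4, 102.9]), np.float64(67.1)]
side guide_bar 0.51 308.8 222.8 50 [array([314.1, 228.7]), array([3.8, 8.5]), np.float64(71.6)]
side model_a 0.86 293.9 205.9 291 [array([293.6, 206.9]), array([17.2, 20. ]), np.float64(56.3)]
side model_a 0.84 308.8 218.9 296 [array([308.5, 220.1]), array([16.8, 21.6]), np.float64(59.0)]
side model_a 0.61 386.1 210.1 96 [array([386.5, 210. ]), array([ 6.3, 16.5]), np.float64(26.6)]
side tray 0.61 186.5 259.8 1877 [array([186.7, 259.3]), array([30. , 66.1]), np.float64(64.4)]
side nail_brush 0.58 401.3 175.0 129 [array([400.8, 175.8]), array([ 7.8, 19.8]), np.float64(45.0)]
side nail_brush 0.46 308.1 218.4 262 [array([307.5, 218. ]), array([16., 19.]), np.float64(90.0)]
side nail_brush 0.19 293.8 206.6 286 [array([293.5, 207.5]), array([16.5, 21. ]), np.float64(63.4)]
side timer 0.75 144.8 279.0 360 [array([144.5, 279. ]), array([19.2, 21.5]), np.float64(63.4)]
side timer 0.4 293.8 206.2 292 [array([294. , 206.5]), array([17.7, 19.1]), np.float64(45.0)]
0.8
```

View pics/top0c.png

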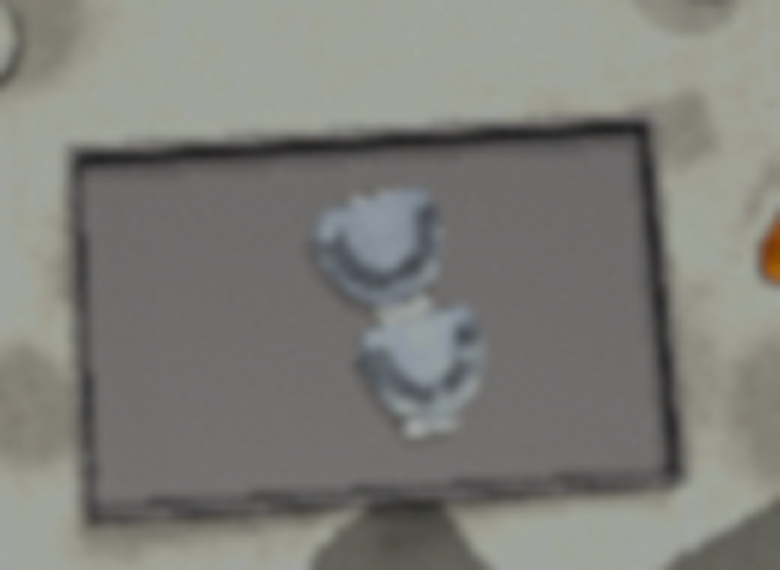

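View pics/side0c.png

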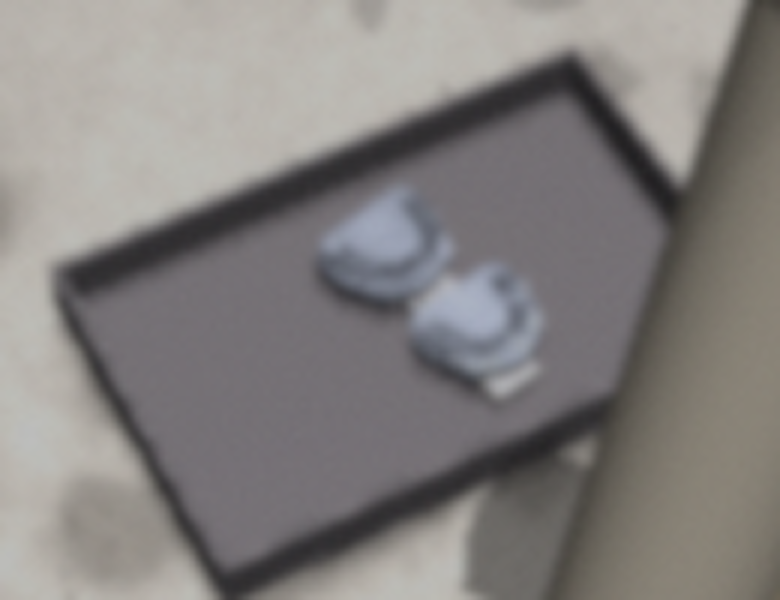

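```bash
python3 - <<'E'
from h import *
print(pix2w("top",[[301.8,222.6]],.045),pix2w("top",[[190.9,223]],.02))
print("models",pix2w("top",[[303.7,211],[311,230.5]],.032),pix2w("side",[[293.7,206.5],[308.6,219.5]],.032))
print("others",pix2w("top",[[233.7,177],[419.6,218.1],[152,225],[376,211.5],[382.5,246.5]],.026))
# bin corners rim from minAreaRect corners
print(pix2w("top",cv2.boxPoints(((301.8,222.6),(64,100.7),85.8)),.045))
print(pix2w("top",cv2.boxPoints(((190.9,223),(29.3,57.9),84.8)),.026))
E
```

```text
[[ 0.50848306 -0.0981135   0.045     ]] [[0.50738234 0.29665448 0.02      ]]
models [[ 0.55230683 -0.1053457   0.032     ]
 [ 0.48290062 -0.13090654  0.032     ]] [[ 0.54993789 -0.0964552   0.032     ]
 [ 0.4811175  -0.11986728  0.032     ]]
others [[ 0.67706237  0.14810183  0.026     ]
 [ 0.53128216 -0.52062341  0.026     ]
 [ 0.49758671  0.43611929  0.026     ]
 [ 0.55396198 -0.36370355  0.026     ]
 [ 0.42900775 -0.3823248   0.026     ]]
[[ 0.6080032   0.0878302   0.045     ]
 [ 0.63812911 -0.26830355  0.045     ]
 [ 0.41151085 -0.27924533  0.045     ]
 [ 0.38323712  0.06572758  0.045     ]]
[[0.54879613 0.40776354 0.026     ]
 [0.56980649 0.19918282 0.026     ]
 [0.4648026  0.18530823 0.026     ]
 [0.44351202 0.3906771  0.026     ]]
```

```bash
python3 - <<'E'
from h import *
# hand-read bin rim outer corners from crops (top: far-left,far-right,near-right,near-left)
t=np.array([[72,150],[648,122],[683,480],[90,522]])/6+[240,170]
print(pix2w("top",t,.045).round(4))
s=np.array([[58,268],[573,50],[225,590]])/6+[230,165]
print(pix2w("side",s,.045).round(4))
print("timer",pix2w("top",[[152,225]],.03),pix2w("side",[[144.8,279]],.03))
print("tray",pix2w("top",[[190.9,223]],.02),pix2w("side",[[186.6,259.5]],.02))
for d in bot.landmark_of("side","model_a")+bot.landmark_of("side","bin")+bot.landmark_of("side","tray")+bot.landmark_of("side","pin_tin"): print("s",d, np.array(d['location'])*[560,420])
for d in bot.landmark_of("top","model_a")+bot.landmark_of("top","bin")+bot.landmark_of("top","tray")+bot.landmark_of("top","pin_tin"): print("t",d, np.array(d['location'])*[560,420])
E
```

```text
[[ 0.6058  0.078   0.045 ]
 [ 0.6258 -0.262   0.045 ]
 [ 0.4143 -0.2775  0.045 ]
 [ 0.3874  0.0621  0.045 ]]
[[ 0.6041  0.0807  0.045 ]
 [ 0.628  -0.259   0.045 ]
 [ 0.3794  0.0727  0.045 ]]
timer [[0.49695686 0.43469142 0.03      ]] [[0.48932686 0.43880321 0.03      ]]
tray [[0.50738234 0.29665448 0.02      ]] [[0.50828302 0.30069805 0.02      ]]
s {'location': [0.5264, 0.4867], 'score': 0.68} [294.784 204.414]
s {'location': [0.6764, 0.4962], 'score': 0.6} [378.784 208.404]
s {'location': [0.5577, 0.5286], 'score': 0.51} [312.312 222.012]
s {'location': [0.5321, 0.5226], 'score': 0.82} [297.976 219.492]
s {'location': [0.3352, 0.6319], 'score': 0.77} [187.712 265.398]
s {'location': [0.3782, 0.4962], 'score': 0.75} [211.792 208.404]
t {'location': [0.5575, 0.5576], 'score': 0.76} [312.2   234.192]
t {'location': [0.6779, 0.5817], 'score': 0.62} [379.624 244.314]
t {'location': [0.6675, 0.5002], 'score': 0.58} [373.8   210.084]
t {'location': [0.5405, 0.5095], 'score': 0.55} [302.68 213.99]
t {'location': [0.5416, 0.5288], 'score': 0.83} [303.296 222.096]
t {'location': [0.3412, 0.5357], 'score': 0.94} [191.072 224.994]
t {'location': [0.4175, 0.4169], 'score': 0.69} [233.8   175.098]
```

```bash
python3 -m pendant '[[0.4,[-0.039,0.0215,0],[0,0,0]],[0.4,[-0.039,0.0215,0],[0,0,0]],[0.4,[-0.039,0.0215,0],[0,0,0]],[0.4,[-0.039,0.0215,0],[0,0,0]],[0.4,[-0.039,0.0215,0],[0,0,0]],[0.4,[-0.039,0.0215,0],[0,0,0]],[0.4,[-0.039,0.0215,0],[0,0,0]],[0.4,[-0.039,0.0215,0],[0,0,0]],[0.4,[-0.039,0.0215,0],[0,0,0]],[0.4,[-0.039,0.0215,0],[0,0,0]],[0.4,[-0.039,0.0215,0],[0,0,0]],[0.4,[-0.039,0.0215,0],[0,0,0]]]' 20; python3 -m pendant '[[0.4,[0,0,0],[0,0,-8]],[0.4,[0,0,0],[0,0,-8]],[0.4,[0,0,0],[0,0,-8]],[0.4,[0,0,0],[0,0,-8]],[0.4,[0,0,0],[0,0,-8]],[0.4,[0,0,0],[0,0,-8]],[0.4,[0,0,0],[0,0,-8]],[0.4,[0,0,0],[0,0,-8]],[0.4,[0,0,0],[0,0,-8]],[0.4,[0,0,0],[0,0,-8]],[0.4,[0,0,0],[0,0,-8]]]'
python3 - <<'E'
from h import *
o=bot.get_obs(); print(o['t'],o['tcp_pos'],o['tool_rot'],o['qpos'],o['opening'],bot.tip_reach)
im=bot.snapshot("side"); crop(im,"side1.png",210,120,370,270,5)
for d in bot.regions_of("side","guide_bar")[:2]:
    ys,xs=np.nonzero(d['region']); print(d['score'],xs.mean(),ys.mean(),len(xs))
E
```

```text
t: 2.4
tcp_pos: [0.583, -0.1522, 0.2574]
tool_rot: [[-0.929, -0.37, 0.004], [-0.37, 0.929, -0.003], [-0.002, -0.004, -1.0]]
ft_force: [0.1, -1.0, 0.2]
opening: 0.0255
t: 3.5
tcp_pos: [0.5877, -0.1451, 0.2563]
tool_rot: [[0.405, -0.914, 0.004], [-0.914, -0.405, -0.003], [0.004, -0.003, -1.0]]
ft_force: [-0.1, -0.3, 0.4]
opening: 0.0257
3.5 [ 0.58770705 -0.14507027  0.25629832] [[ 0.40544111 -0.91411098  0.00431517]
 [-0.91411135 -0.40545411 -0.00272001]
 [ 0.00423599 -0.00284175 -0.99998699]] [ 0.02646594  0.34911566 -0.04734742  0.00307699 -1.17009324  0.38981116] 0.02570355862992505 0.025
0.59 313.2 228.5 20
0.4 311.25405405405405 220.214742014742 2035
```

View pics/side1.png

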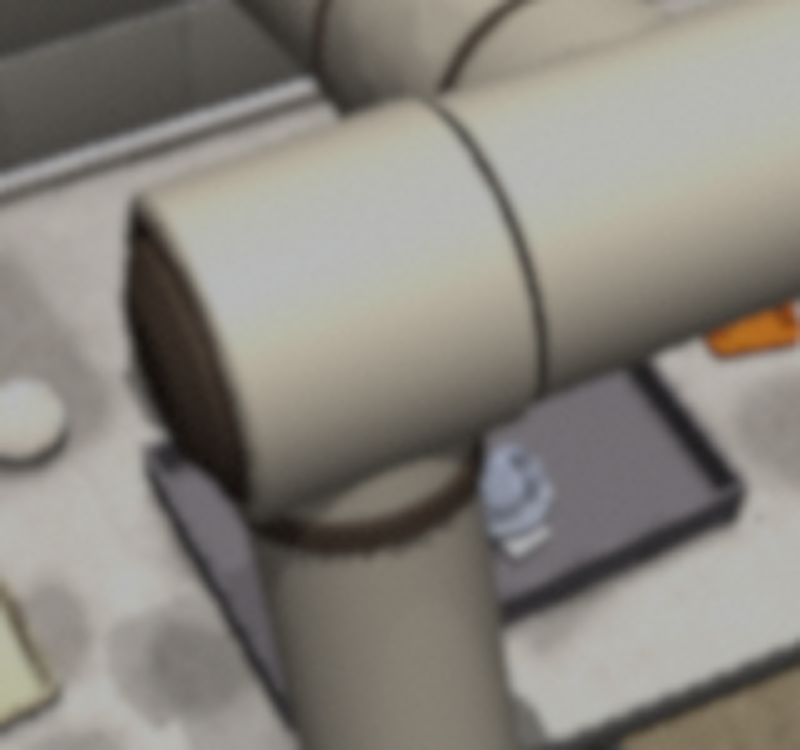

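```bash
python3 -m pendant '[[0.4,[0,0,0],[0,0,4.4]],[0.4,[0.015,0.02,0.0],[0,0,0]],[0.4,[0,0,0.04],[0,0,0]],[0.4,[0,0,0.04],[0,0,0]],[0.4,[0,0,0.04],[0,0,0]],[0.4,[0,0,0.03],[0,0,0]],[0.4,[0,0,0.02],[0,0,0]],[0.4,[0,0,0],[0,0,0]],[0.4,[0,0,0],[0,0,0]]]'
```

```text
t: 4.5
tcp_pos: [0.5775, -0.1679, 0.0843]
tool_rot: [[0.296, -0.955, 0.013], [-0.955, -0.296, -0.005], [0.008, -0.011, -1.0]]
ft_force: [-0.1, -0.3, 0.8]
opening: 0.0258
```

```bash
python3 -m pendant '[[0.4,[0,0,0],[-0.6,-0.5,-2.3]],[0.4,[0.0,0,0.02],[0,0,0]],[0.4,[0.0,0,0.014],[0,0,0]],[0.4,[0,0,0],[0,0,0]]]'
```

```text
t: 4.9
tcp_pos: [0.582, -0.1682, 0.056]
tool_rot: [[0.333, -0.943, 0.012], [-0.943, -0.333, -0.001], [0.005, -0.011, -1.0]]
ft_force: [-0.9, -0.2, -0.2]
opening: 0.0257
```

```bash
python3 -m pendant '[[0.4,[0,0.007,0.004],[0,-0.6,0]],[0.4,[-0.01,0.0,0.002],[0,0,0]],[0.4,[-0.01,0.0,0],[0,0,0]],[0.4,[-0.01,0.0,0],[0,0,0]],[0.4,[-0.01,0.0,0],[0,0,0]]]'; python3 -m pendant '[[0.4,[-0.01,0.0,0],[0,0,0]],[0.4,[-0.01,0,0],[0,0,0]]]'
```

```text
t: 5.4
tcp_pos: [0.5627, -0.1314, 0.0531]
tool_rot: [[0.331, -0.944, 0.015], [-0.944, -0.331, 0.009], [-0.004, -0.017, -1.0]]
ft_force: [0.2, -0.2, 0.4]
opening: 0.0256
t: 5.6
tcp_pos: [0.5562, -0.1104, 0.0542]
tool_rot: [[0.332, -0.943, 0.017], [-0.943, -0.332, 0.009], [-0.003, -0.019, -1.0]]
ft_force: [0.4, -0.2, 1.7]
opening: 0.0256
```

```bash
python3 -m pendant '[[0.4,[-0.006,0.0,0.002],[-1,0,0]],[0.4,[-0.01,0,0.002],[0,0,0]],[0.4,[-0.01,0,0],[0,0,0]]]';python3 -m pendant '[[0.4,[-0.008,0.0,0.001],[-0.3,0,0]],[0.4,[-0.008,0,0],[0,0,0]],[0.4,[0,0,0],[0,0,0]]]'
python3 - <<'E'
from h import *
im=bot.snapshot("side"); crop(im,"side2.png",210,120,370,270,5)
im=bot.snapshot("top"); crop(im,"top2.png",240,140,380,270,5)
E
```

```text
t: 5.9
tcp_pos: [0.5466, -0.0831, 0.05]
tool_rot: [[0.333, -0.943, -0.001], [-0.943, -0.333, 0.003], [-0.003, 0.0, -1.0]]
ft_force: [-0.0, 0.5, -0.2]
opening: 0.0257
t: 6.2
tcp_pos: [0.5414, -0.0661, 0.0499]
tool_rot: [[0.336, -0.942, -0.006], [-0.942, -0.336, -0.001], [-0.001, 0.005, -1.0]]
ft_force: [0.1, -1.0, 0.1]
opening: 0.0258
```

View pics/side2.png

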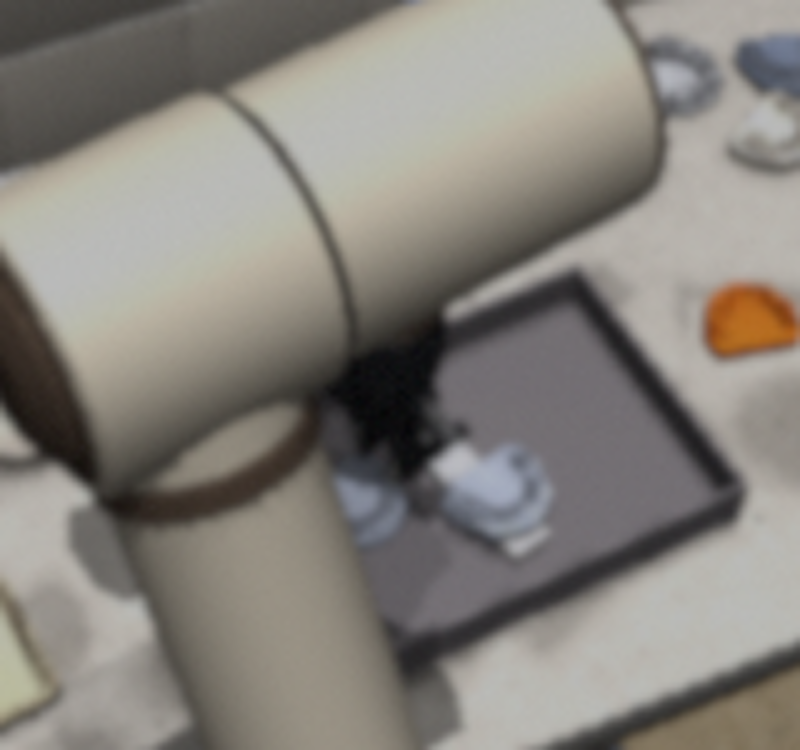

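View pics/top2.png

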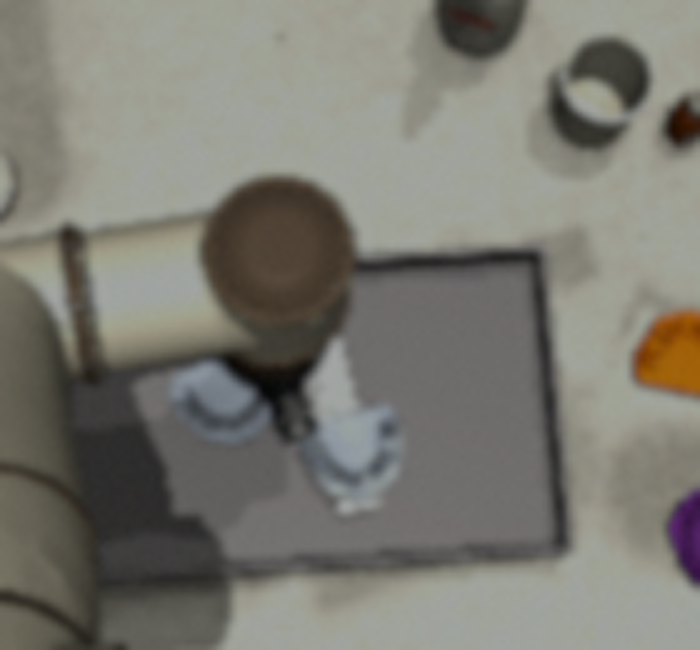

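```bash
python3 -m pendant '[[0.4,[0,0,0.007],[0.3,0,0]],[0.4,[0,0,0.007],[0,0,0]],[0.4,[-0.008,0,0],[0,0,0]],[0.4,[-0.008,0,0],[0,0,0]],[0.4,[0,0,0],[0,0,0]],[0.4,[0.01,0,0],[0,0,0]],[0.4,[0.01,0,-0.03],[0,0,0]],[0.4,[0,0,-0.05],[0,0,0]],[0.4,[0,0,-0.05],[0,0,0]],[0.4,[0,0,-0.03],[0,0,0]],[0.4,[0,0,0],[0,0,0]]]'
```

```text
t: 7.4
tcp_pos: [0.5466, -0.077, 0.2061]
tool_rot: [[0.339, -0.941, -0.001], [-0.941, -0.339, -0.005], [0.005, 0.003, -1.0]]
ft_force: [0.9, 0.9, -0.2]
opening: 0.0256
```

```bash
python3 -m pendant '[[0.4,[-0.02,0.038,0],[0,0,0]],[0.4,[-0.02,0.038,0],[0,0,0]],[0.4,[0,0,0],[0,0,0]]]'
python3 - <<'E'
from h import *
im=bot.snapshot("side"); crop(im,"side3.png",210,120,370,270,5)
im=bot.snapshot("top"); crop(im,"top3.png",240,140,380,270,5)
E
```

```text
t: 7.7
tcp_pos: [0.4584, -0.0664, 0.2018]
tool_rot: [[0.336, -0.942, -0.008], [-0.942, -0.336, -0.005], [0.002, 0.009, -1.0]]
ft_force: [0.4, -0.5, 0.1]
opening: 0.0257
```

View pics/side3.png

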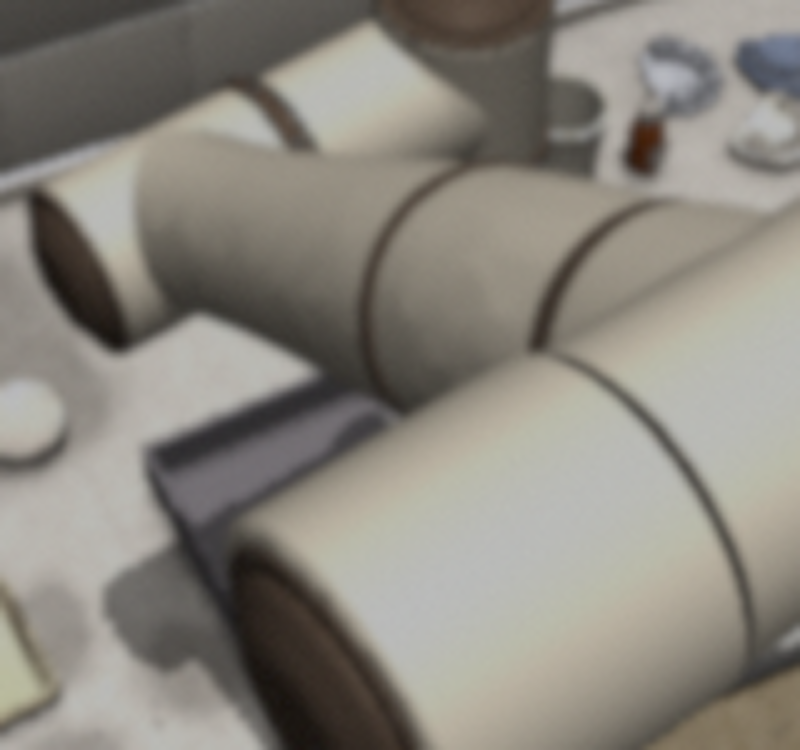

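View pics/top3.png

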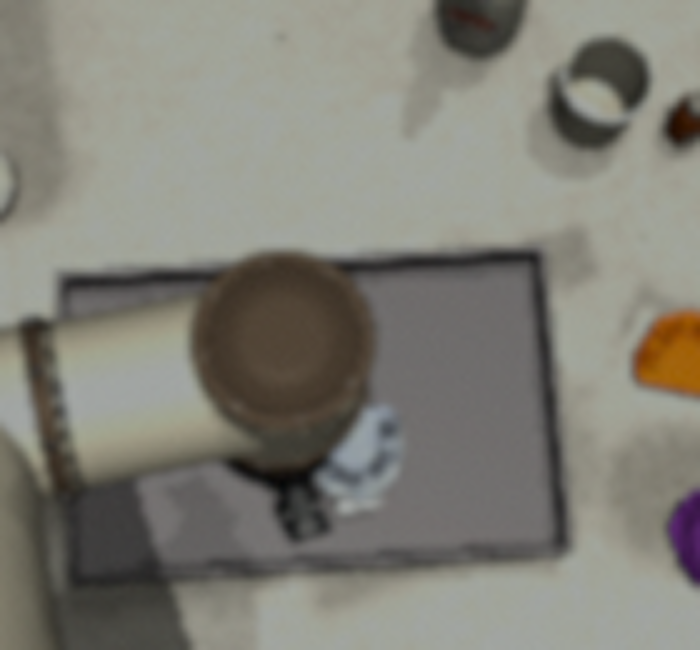

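```bash
python3 -m pendant '[[0.4,[0,0,0.04],[0,0,0]],[0.4,[0,0,0.04],[0,0,0]],[0.4,[0,0,0.03],[0,0,0]],[0.4,[0,0,0.02],[0,0,0]],[0.4,[0,0,0],[0,0,0]]]'
```

```text
t: 8.3
tcp_pos: [0.4707, -0.068, 0.0671]
tool_rot: [[0.336, -0.942, 0.002], [-0.942, -0.336, -0.006], [0.006, -0.0, -1.0]]
ft_force: [-0.3, -0.2, -0.3]
opening: 0.0256
```

```bash
python3 -m pendant '[[0.4,[0,0.008,0.008],[0,0,0]],[0.4,[0,0,0.008],[0,0,0]],[0.4,[0.006,0,0],[0,0,0]],[0.4,[0.01,0,0],[0,0,0]],[0.4,[0.01,0,0],[0,0,0]]]';python3 -m pendant '[[0.4,[0.01,0,0],[0,0,0]],[0.4,[0.01,0,0],[0,0,0]],[0.4,[0.01,0,0],[0,0,0]]]'
```

```text
t: 8.8
tcp_pos: [0.4755, -0.0965, 0.0516]
tool_rot: [[0.338, -0.941, 0.007], [-0.941, -0.338, -0.006], [0.008, -0.004, -1.0]]
ft_force: [0.9, 1.3, -0.1]
opening: 0.026
t: 9.1
tcp_pos: [0.4877, -0.1278, 0.0536]
tool_rot: [[0.337, -0.941, 0.011], [-0.941, -0.337, -0.005], [0.009, -0.008, -1.0]]
ft_force: [-0.8, 1.1, 0.0]
opening: 0.0256
```

```bash
python3 -m pendant '[[0.4,[0.008,0,0.003],[-0.5,-0.5,0]],[0.4,[0.009,0,0],[0,0,0]],[0.4,[0.008,0,0],[0,0,0]],[0.4,[0,0,0],[0,0,0]]]'
python3 - <<'E'
from h import *
im=bot.snapshot("side"); crop(im,"side4.png",210,120,370,270,5)
im=bot.snapshot("top"); crop(im,"top4.png",240,140,380,270,5)
E
```

```text
t: 9.5
tcp_pos: [0.4975, -0.1557, 0.051]
tool_rot: [[0.335, -0.942, 0.001], [-0.942, -0.335, -0.0], [0.0, -0.001, -1.0]]
ft_force: [-0.4, -0.2, -0.7]
opening: 0.0257
```

View pics/side4.png

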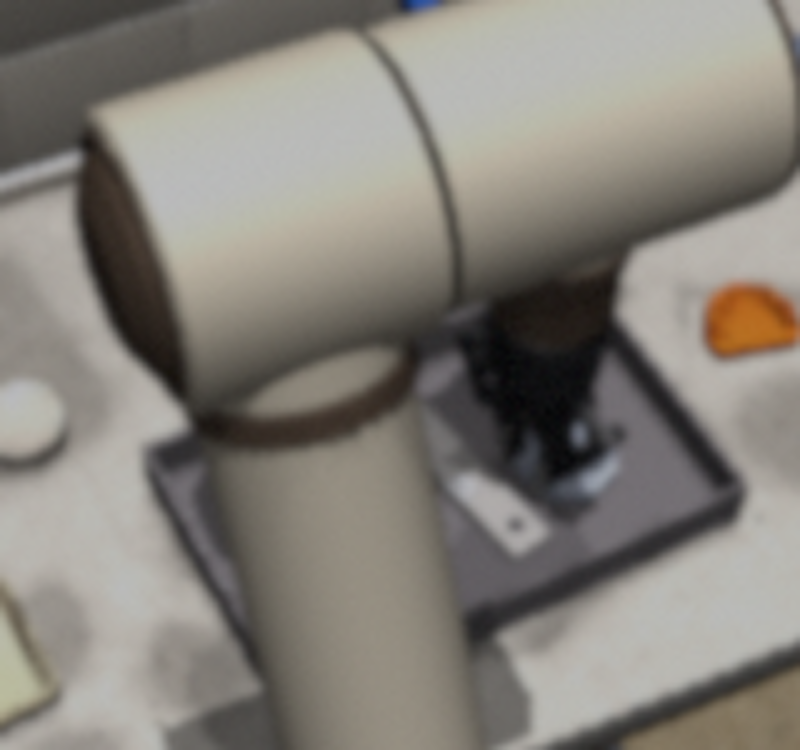

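View pics/top4.png

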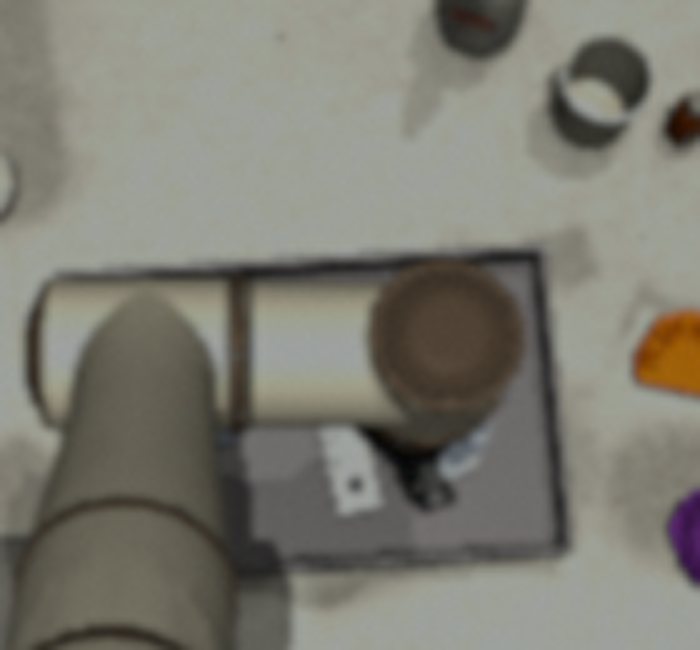

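```bash
python3 -m pendant '[[0.4,[0,0,0.007],[0,0,0]],[0.4,[0,0,0.006],[0,0,0]],[0.4,[0.008,0,0],[0,0,0]],[0.4,[0.004,0,0],[0,0,0]],[0.4,[-0.01,0,0],[0,0,0]],[0.4,[-0.006,0,-0.03],[0,0,0]],[0.4,[0,0,-0.05],[0,0,0]],[0.4,[0,0,-0.05],[0,0,0]],[0.4,[0,0,-0.03],[0,0,0]]]';
python3 -m pendant '[[-0.4,[0.015,0.025,0],[0,0,8.2]],[-0.4,[0.01,0.025,0],[0,0,8.2]],[-0.4,[0.01,0.025,0],[0,0,8.2]],[-0.4,[0.01,0.025,0],[0,0,8.2]],[-0.4,[0.015,0.015,0],[0,0,8.2]],[-0.4,[0.015,0.01,0],[0,0,8.2]],[-0.4,[0.025,0,0],[0,0,8.2]],[-0.4,[0.02,-0.02,0],[0,0,8.2]],[-0.4,[0.02,-0.02,0],[0,0,8.2]],[-0.4,[0.02,-0.03,0],[0,0,8.2]],[-0.4,[0.01,-0.03,0],[0,0,8.2]],[-0.4,[0.01,-0.03,0],[0,0,0]],[-0.4,[0,0,0],[0,0,0]]]'
python3 - <<'E'
from h import *
for n in("side","top"):
    im=bot.snapshot(n); cv2.imwrite(f"pics/{n}5.png",im[:,:,::-1])
    crop(im,n+"5c.png",*((210,120,370,270) if n=="side" else (240,160,380,270)),5)
    for k in("guide_bar","model_a"):
      for d in bot.regions_of(n,k)[:4]:
        m=d['region'].astype('uint8'); ys,xs=np.nonzero(m); c=max(cv2.findContours(m,0,2)[0],key=cv2.contourArea)
        r=cv2.minAreaRect(c); z=.014 if k=='guide_bar' else .018
        print(n,k,round(d['score'],2),len(xs),np.round(r[0],1),np.round(r[1],1),r[2],pix2w(n,[[xs.mean(),ys.mean()]],z).round(4))
        if k=='guide_bar': print(pix2w(n,cv2.boxPoints(r),z).round(4))
E
```

```text
t: 10.5
tcp_pos: [0.491, -0.1451, 0.2083]
tool_rot: [[0.345, -0.939, -0.016], [-0.939, -0.345, -0.003], [-0.003, 0.016, -1.0]]
ft_force: [0.1, 0.3, -0.5]
opening: 0.0254
t: 11.8
tcp_pos: [0.3513, -0.3965, 0.202]
tool_rot: [[-0.957, -0.288, -0.022], [-0.288, 0.958, 0.005], [0.019, 0.011, -1.0]]
ft_force: [0.5, 0.2, -0.3]
opening: 0.0597
side guide_bar 0.73 194 [297. 210.] [25.8  8.7] 49.398704528808594 [[ 0.5469 -0.1049  0.014 ]]
[[ 0.5867 -0.0814  0.014 ]
 [ 0.5997 -0.113   0.014 ]
 [ 0.5004 -0.1308  0.014 ]
 [ 0.4888 -0.1002  0.014 ]]
side model_a 0.71 325 [276.3 223.3] [17.7 21.2] 45.0 [[ 0.5224 -0.0184  0.018 ]]
side model_a 0.67 263 [382. 209.] [18. 18.] 90.0 [[ 0.4261 -0.3805  0.018 ]]
top guide_bar 0.67 428 [306.7 221.9] [41.5 11.2] 75.96376037597656 [[ 0.5174 -0.1171  0.014 ]]
[[ 0.5844 -0.0795  0.014 ]
 [ 0.5947 -0.1185  0.014 ]
 [ 0.4493 -0.1538  0.014 ]
 [ 0.4394 -0.1155  0.014 ]]
top model_a 0.77 320 [282.3 220.1] [18.3 21. ] 63.43495178222656 [[ 0.5233 -0.0274  0.018 ]]
top model_a 0.73 271 [329.5 226. ] [16. 19.] 90.0 [[ 0.5047 -0.1989  0.018 ]]
```

View pics/side5c.png

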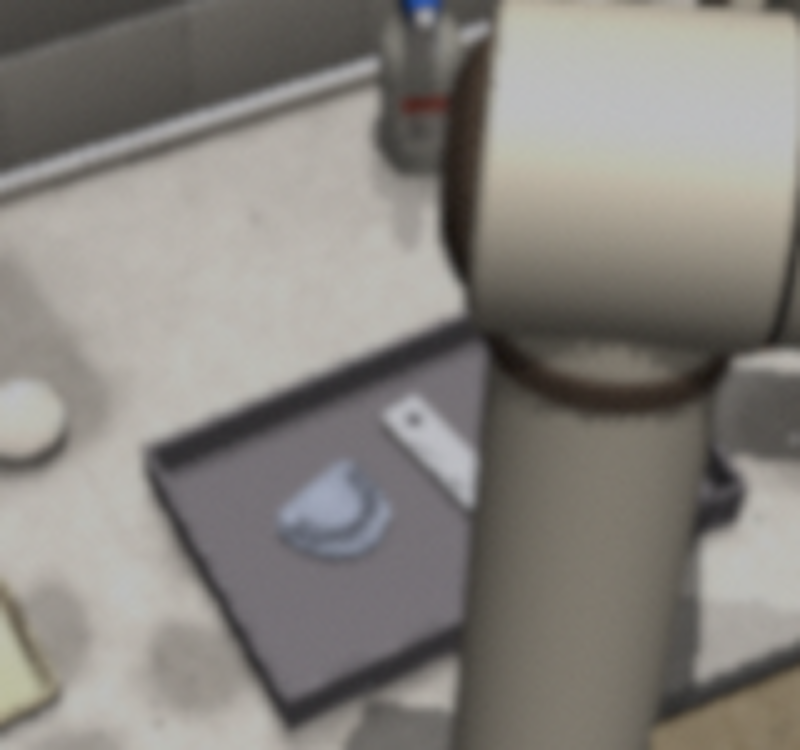

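View pics/top5c.png

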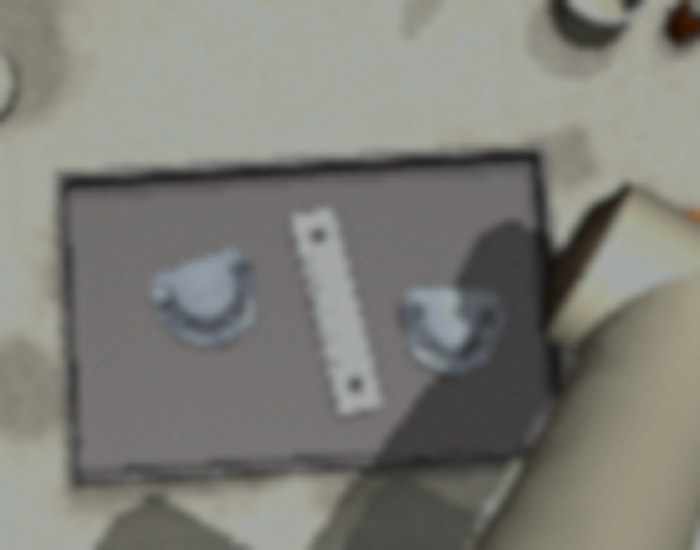

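```bash
python3 - <<'E'
from h import *
p=np.array([[318,234],[355,384]])/5+[240,160]
w=pix2w("top",p,.019); print(w,w.mean(0),np.degrees(np.arctan2(*(w[0]-w[1])[[1,0]])))
p=np.array([[413,420]])/5+[210,120]; print(pix2w("side",p,.019))
# tray rim
im=cv2.imread("pics/top5.png")[:,:,::-1]; crop(im,"tray5.png",130,160,250,255,6)
im=cv2.imread("pics/side5.png")[:,:,::-1]; crop(im,"tray5s.png",120,220,250,310,6)
o=bot.get_obs(); print(o['tcp_pos'],o['qpos'])
E
```

```text
[[ 0.57021768 -0.10560072  0.019     ]
 [ 0.46238083 -0.13168631  0.019     ]] [ 0.51629925 -0.11864352  0.019     ] 13.598549578622654
[[ 0.56929775 -0.10157105  0.019     ]]
[ 0.35143021 -0.39361495  0.20378544] [-0.5309905   0.27399679 -0.29979308  0.00716137 -1.01667148 -0.74725601]
```

View pics/tray5.png

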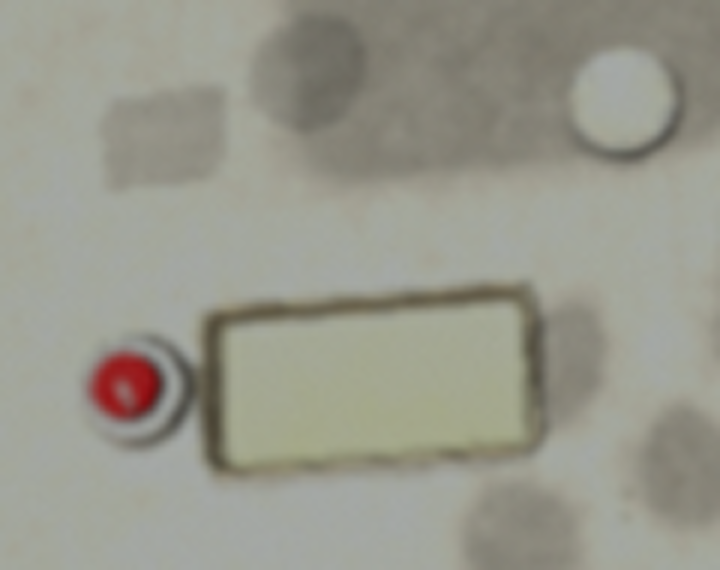

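View pics/tray5s.png

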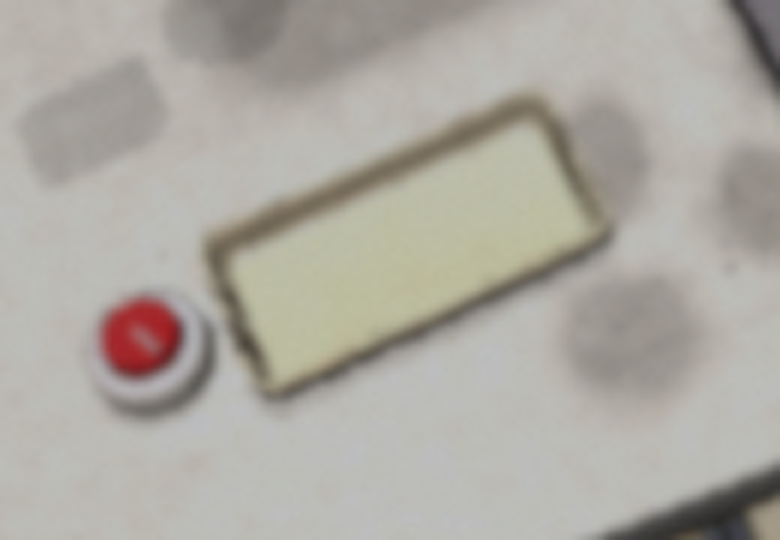

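```bash
python3 -m pendant '[[-0.08,[0,0,0],[0.6,-1.1,3.1]],[-0.08,[-0.033,0.033,0],[0,0,0]],[-0.08,[-0.033,0.033,0],[0,0,0]],[-0.08,[-0.033,0.033,0],[0,0,0]],[-0.08,[-0.033,0.033,0],[0,0,0]],[-0.08,[-0.033,0.033,0],[0,0,0]],[-0.08,[-0.033,0.033,0],[0,0,0]],[-0.08,[-0.02,0.02,0],[0,0,0]],[-0.08,[0,0,0],[0,0,0]],[-0.08,[0,0,0],[0,0,0]]]'
```

```text
t: 13.1
tcp_pos: [0.5156, -0.1123, 0.2081]
tool_rot: [[-0.969, -0.247, 0.011], [-0.247, 0.969, -0.002], [-0.01, -0.004, -1.0]]
ft_force: [-0.2, 0.4, 0.6]
opening: 0.0465
```

```bash
python3 -m pendant '[[-0.08,[0,0,0.04],[0,0,0.7]],[-0.08,[0,0,0.04],[0,0,0]],[-0.08,[0,0,0.02],[0,0,0]],[-0.08,[0,0,0],[0,0,0]]]'
```

```text
t: 13.5
tcp_pos: [0.5161, -0.1142, 0.1083]
tool_rot: [[-0.972, -0.233, 0.018], [-0.233, 0.972, -0.002], [-0.017, -0.006, -1.0]]
ft_force: [-0.1, -0.1, 0.4]
opening: 0.046
```

```bash
python3 -m pendant '[[-0.08,[-0.007,0,0.02],[-0.3,1.0,0]],[-0.08,[0,0,0.02],[0,0,0]],[-0.08,[0,0,0],[0,0,0]]]'
```

```text
t: 13.8
tcp_pos: [0.5238, -0.1148, 0.0711]
tool_rot: [[-0.973, -0.231, 0.004], [-0.231, 0.973, -0.001], [-0.003, -0.002, -1.0]]
ft_force: [-0.6, -0.7, 0.0]
opening: 0.0464
```

```bash
python3 - <<'E'
from h import *
for n in("side","top"):
    im=bot.snapshot(n); crop(im,n+"6c.png",*((230,140,350,250) if n=="side" else (250,170,370,270)),6)
E
```

```text
(no output)
```

View pics/side6c.png

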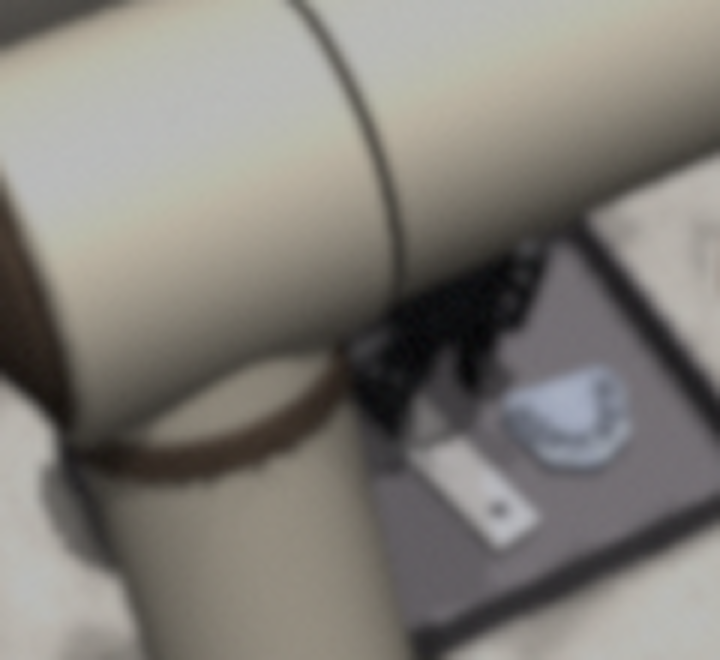

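View pics/top6c.png

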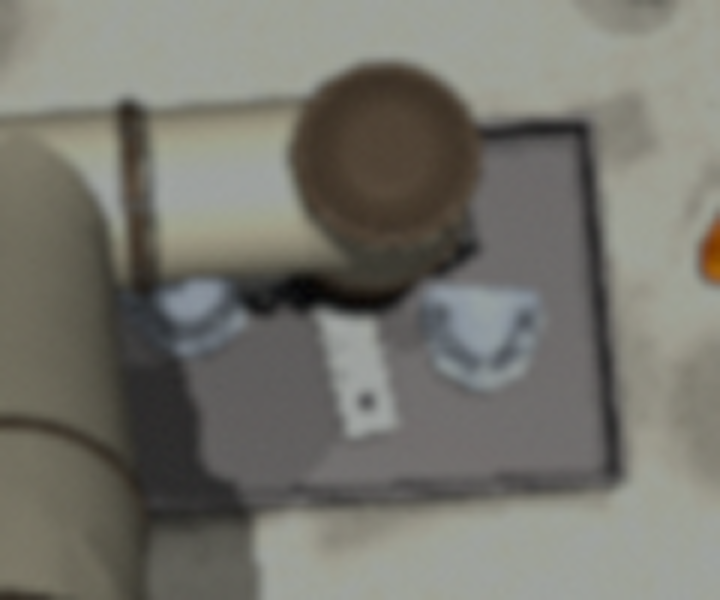

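Both models lie flat with teeth up: in the top crop A is at (200,310) and B at (485,330). The bar's near end, at (365,400), is clear. I'll descend now.

```bash
python3 -m pendant '[[-0.08,[0,0.001,0.015],[0,0,0]],[-0.08,[0,0,0.012],[0,0,0]],[-0.08,[0,0,0.005],[0,0,0]],[-0.08,[0,0,0],[0,0,0]]]'
```

```text
t: 14.3
tcp_pos: [0.5293, -0.1144, 0.0465]
tool_rot: [[-0.972, -0.233, 0.02], [-0.233, 0.973, -0.001], [-0.02, -0.006, -1.0]]
ft_force: [0.1, 0.3, 0.1]
opening: 0.0462
```

```bash
python3 -m pendant '[[-0.08,[0.004,0,0.008],[0,1,0]],[-0.08,[0,0,0.006],[0,0.3,0]],[-0.08,[0,0,0.002],[0,0,0]]]'
```

```text
t: 14.6
tcp_pos: [0.5263, -0.1155, 0.0308]
tool_rot: [[-0.972, -0.233, -0.0], [-0.233, 0.972, -0.007], [0.002, -0.007, -1.0]]
ft_force: [-0.0, 0.2, 0.1]
opening: 0.0461
```

```bash
python3 -m pendant '[[-0.08,[0,0,-0.003],[0,0,0]],[0.5,[0,0,0],[0,0,0]],[0.5,[0,0,0],[0,0,0]],[0.5,[0,0,0],[0,0,0]],[0.6,[0,0,0],[0,0,0]]]' 60
```

```text
t: 15.1
tcp_pos: [0.5262, -0.1153, 0.0338]
tool_rot: [[-0.972, -0.233, -0.001], [-0.233, 0.972, -0.007], [0.002, -0.007, -1.0]]
ft_force: [-0.2, -0.3, -1.2]
opening: 0.0301
```

```bash
python3 -m pendant '[[0.8,[0,0,-0.005],[0,0,0]],[0.8,[0,0,-0.015],[0,0,0]],[0.8,[0,0,-0.03],[0,0,0]],[0.8,[0,0,-0.03],[0,0,0]],[0.8,[0,0,-0.03],[0,0,0]],[0.8,[0,0,0],[0,0,0]]]'
python3 - <<'E'
from h import *
for n in("side","top"):
    im=bot.snapshot(n); crop(im,n+"7c.png",*((230,140,350,250) if n=="side" else (250,170,370,270)),6)
E
```

```text
t: 15.7
tcp_pos: [0.5246, -0.1148, 0.1468]
tool_rot: [[-0.973, -0.232, -0.007], [-0.232, 0.973, -0.007], [0.008, -0.005, -1.0]]
ft_force: [0.6, 0.5, -2.8]
opening: 0.0307
```

View pics/side7c.png

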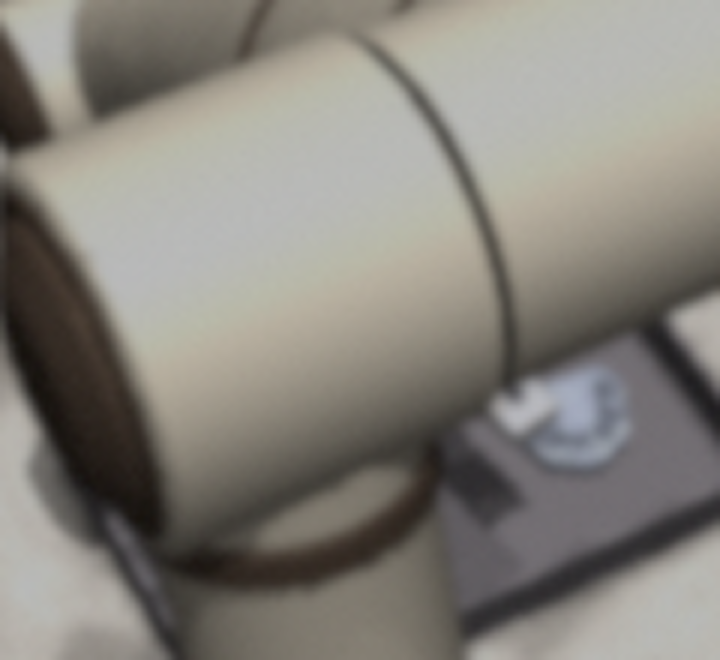

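View pics/top7c.png

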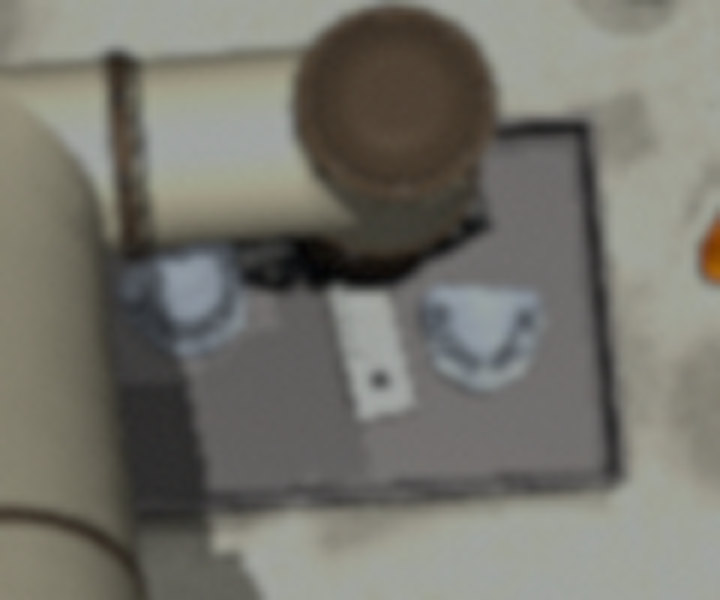

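```bash
python3 - <<'E'
from h import *
s=np.array([[210,242],[533,98],[608,228],[268,395]])/6+[120,220]   # FL,FR,NR,NL outer rim
print(pix2w("side",s,.026),pix2w("side",s,.026).mean(0))
t=np.array([[203,315],[533,285],[545,445],[212,472]])/6+[130,160]
print(pix2w("top",t,.026),pix2w("top",t,.026).mean(0))
E
```

```text
[[0.5426295  0.39436041 0.026     ]
 [0.55803948 0.20857231 0.026     ]
 [0.46523747 0.19696831 0.026     ]
 [0.44446211 0.38821632 0.026     ]] [0.50259214 0.29702934 0.026     ]
[[0.5435314  0.39600879 0.026     ]
 [0.56356049 0.19736221 0.026     ]
 [0.46763203 0.18622069 0.026     ]
 [0.4491223  0.38403438 0.026     ]] [0.50596155 0.29090652 0.026     ]
```

```bash
python3 -m pendant '[[0.8,[0,0,-0.01],[0,0,-6]],[0.8,[0,0,-0.005],[0,0,-7]],[0.8,[0,0,0],[0,0,-7]],[0.8,[0,0,0],[0,0,-7]],[0.8,[0,0,0],[0,0,-7]],[0.8,[0,0,0],[0,0,-7]],[0.8,[0,0,0],[0,0,-7]],[0.8,[0,0,0],[0,0,-7]],[0.8,[0,0,0],[0,0,-7]],[0.8,[0,0,0],[0,0,-7]],[0.8,[0,0,0],[0,0,-6]],[0.8,[0,0,0],[0,0,-4]],[0.8,[0,0,0],[0,0,0]]]'; python3 -m pendant '[[0.8,[-0.02,0,0],[0,0,0]],[0.8,[-0.035,0,0],[0,0,0]],[0.8,[-0.035,0,0],[0,0,0]],[0.8,[-0.035,0,0],[0,0,0]],[0.8,[-0.035,0,0],[0,0,0]],[0.8,[-0.035,0,0],[0,0,0]],[0.8,[-0.035,0,0],[0,0,0]],[0.8,[-0.035,0,0],[0,0,0]],[0.8,[-0.035,0,0],[0,0,0]],[0.8,[-0.02,0,0],[0,0,0]],[0.8,[0,0,0],[0,0,0]]]'
```

```text
t: 17.1
tcp_pos: [0.5046, -0.1141, 0.1334]
tool_rot: [[0.092, -0.993, -0.069], [-0.996, -0.092, -0.003], [-0.003, 0.069, -0.998]]
ft_force: [0.7, 0.1, -2.2]
opening: 0.0298
t: 18.2
tcp_pos: [0.4704, 0.2139, 0.1207]
tool_rot: [[0.066, -0.994, -0.093], [-0.998, -0.065, -0.011], [0.005, 0.093, -0.996]]
ft_force: [-0.8, -0.7, -1.7]
opening: 0.0305
```

```bash
python3 -m pendant '[[0.8,[0,0,-0.01],[5.4,-0.3,-1.8]],[0.8,[0,0,0],[0,0,0]],[0.8,[-0.03,-0.015,0],[0,0,0]],[0.8,[-0.03,-0.015,0],[0,0,0]],[0.8,[-0.02,-0.01,0],[0,0,0]],[0.8,[0,0,0],[0,0,0]],[0.8,[0,0,0],[0,0,0]]]'
```

```text
t: 18.9
tcp_pos: [0.5016, 0.2928, 0.1233]
tool_rot: [[0.083, -0.996, -0.015], [-0.996, -0.083, -0.009], [0.008, 0.016, -1.0]]
ft_force: [-0.0, -0.4, -1.9]
opening: 0.0302
```

```bash
python3 -m pendant '[[0.8,[-0.012,-0.004,0.01],[0.9,-0.4,-0.7]],[0.8,[0,0,0.015],[0,0,0]],[0.8,[0,0,0],[0,0,0]]]'
python3 - <<'E'
from h import *
for n in("side","top"):
    im=bot.snapshot(n); crop(im,n+"8c.png",*((110,190,270,310) if n=="side" else (120,160,280,280)),5)
E
```

```text
t: 19.2
tcp_pos: [0.5037, 0.301, 0.0961]
tool_rot: [[0.09, -0.996, -0.005], [-0.996, -0.09, -0.004], [0.003, 0.005, -1.0]]
ft_force: [-1.0, -0.1, -1.8]
opening: 0.0299
```

View pics/side8c.png

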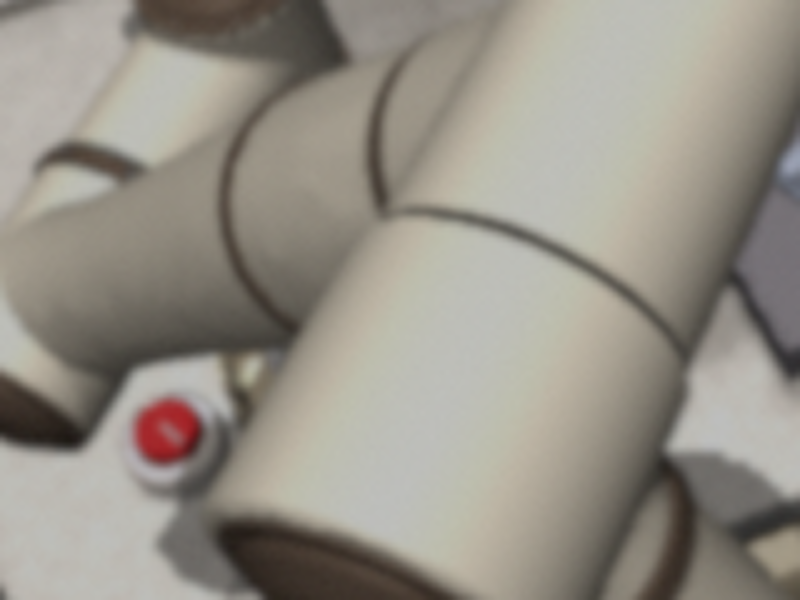

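View pics/top8c.png

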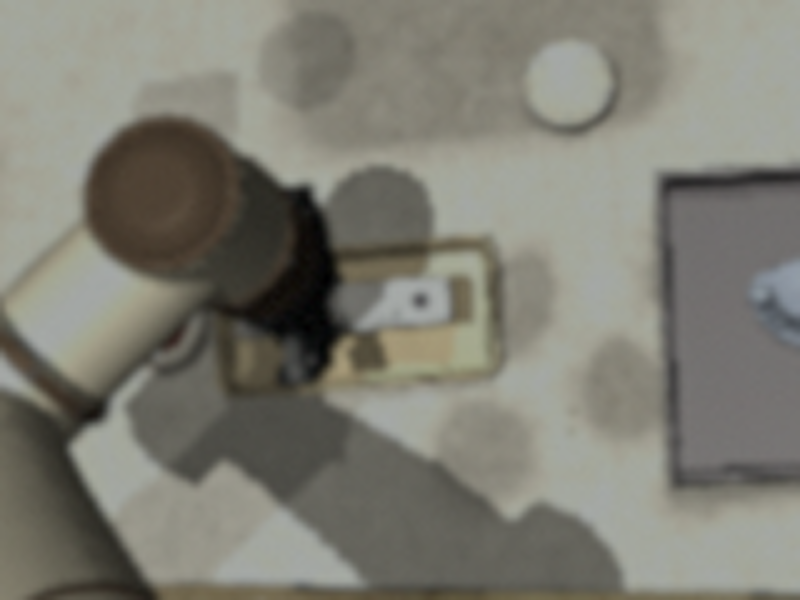

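```bash
python3 - <<'E'
from h import *
p=np.array([[450,278],[450,325],[420,300]])/5+[120,160]
print(pix2w("top",p,.081))
E
```

```text
[[0.52368036 0.21669344 0.081     ]
 [0.49118032 0.21517848 0.081     ]
 [0.50822196 0.23662717 0.081     ]]
```

```bash
python3 -m pendant '[[0.8,[-0.003,-0.002,0.02],[0.2,0,0]],[0.8,[0,0,0.015],[0,0,0]],[0.8,[0,0,0.006],[0,0,0]],[0.8,[0,0,0],[0,0,0]],[0.8,[0,0,0],[0,0,0]]]'
```

```text
t: 19.8
tcp_pos: [0.5095, 0.305, 0.0613]
tool_rot: [[0.089, -0.996, 0.008], [-0.996, -0.089, 0.004], [-0.003, -0.009, -1.0]]
ft_force: [0.0, -0.5, -0.4]
opening: 0.0304
```

```bash
python3 -m pendant '[[0.8,[0,0.004,0.008],[-0.5,0.2,0]],[0.8,[0,0,0.006],[0,0,0]],[0.8,[0,0,0],[0,0,0]]]'; python3 -m pendant '[[0.8,[0,0,0.003],[0,0,0]],[0.8,[0,0,0.002],[0,0,0]],[0.8,[0,0,0],[0,0,0]]]'
```

```text
t: 20.1
tcp_pos: [0.5061, 0.3053, 0.0483]
tool_rot: [[0.089, -0.996, 0.002], [-0.996, -0.089, 0.002], [-0.002, -0.002, -1.0]]
ft_force: [0.1, -0.8, -2.1]
opening: 0.0301
t: 20.4
tcp_pos: [0.5061, 0.3055, 0.043]
tool_rot: [[0.089, -0.996, 0.002], [-0.996, -0.089, 0.002], [-0.002, -0.002, -1.0]]
ft_force: [0.1, -0.2, -1.4]
opening: 0.0304
```

```bash
python3 -m pendant '[[0.8,[0,0,0.003],[0,0,0]],[0.8,[0,0,0.002],[0,0,0]],[0.8,[0,0,0],[0,0,0]]]'; python3 -m pendant '[[0.8,[0,0,0.0015],[0,0,0]],[0.8,[0,0,0],[0,0,0]]]'
```

```text
t: 20.7
tcp_pos: [0.5063, 0.3056, 0.0376]
tool_rot: [[0.089, -0.996, 0.002], [-0.996, -0.089, 0.002], [-0.002, -0.002, -1.0]]
ft_force: [0.0, -0.4, -2.3]
opening: 0.03
t: 20.9
tcp_pos: [0.5063, 0.3056, 0.036]
tool_rot: [[0.089, -0.996, 0.002], [-0.996, -0.089, 0.002], [-0.002, -0.002, -1.0]]
ft_force: [-0.1, 1.1, -1.6]
opening: 0.0304
```

```bash
python3 -m pendant '[[0.8,[0,0,0.0015],[0,0,0]],[0.8,[0,0,0],[0,0,0]]]'; python3 -m pendant '[[0.8,[0,0,0.001],[0,0,0]],[0.8,[0,0,0],[0,0,0]]]';  python3 -m pendant '[[0.8,[0,0,0.001],[0,0,0]],[0.8,[0,0,0],[0,0,0]]]'
```

```text
t: 21.1
tcp_pos: [0.5063, 0.3056, 0.0344]
tool_rot: [[0.089, -0.996, 0.002], [-0.996, -0.089, 0.002], [-0.002, -0.003, -1.0]]
ft_force: [1.4, 0.8, -2.1]
opening: 0.0301
t: 21.3
tcp_pos: [0.5064, 0.3057, 0.0334]
tool_rot: [[0.089, -0.996, 0.003], [-0.996, -0.089, 0.003], [-0.002, -0.003, -1.0]]
ft_force: [0.7, -0.0, -1.2]
opening: 0.0304
t: 21.5
tcp_pos: [0.5066, 0.3058, 0.0333]
tool_rot: [[0.09, -0.996, 0.003], [-0.996, -0.09, 0.003], [-0.002, -0.003, -1.0]]
ft_force: [-1.0, -0.1, 0.1]
opening: 0.0302
```

```bash
python3 -m pendant '[[0.8,[0,0,0.001],[0,0,0]],[0.8,[0,0,0],[0,0,0]]]'
```

```text
t: 21.7
tcp_pos: [0.5066, 0.3058, 0.0332]
tool_rot: [[0.09, -0.996, 0.003], [-0.996, -0.09, 0.003], [-0.002, -0.004, -1.0]]
ft_force: [-0.8, 0.4, -1.0]
opening: 0.0301
```

```bash
python3 -m pendant '[[0.25,[0,0,0],[0,0,0]],[0.15,[0,0,0],[0,0,0]],[0.06,[0,0,0],[0,0,0]],[0.06,[0,0,0],[0,0,0]]]' 20; python3 -m pendant '[[0.06,[0,0,-0.005],[0,0,0]],[0.06,[0,0,-0.01],[0,0,0]],[0.06,[0,0,-0.02],[0,0,0]],[0.06,[0,0,-0.03],[0,0,0]],[0.06,[0,0,-0.04],[0,0,0]],[0.06,[0,0,-0.04],[0,0,0]],[0.06,[0,0,-0.04],[0,0,0]],[0.06,[0,0,0],[0,0,0]]]'
```

```text
t: 22.1
tcp_pos: [0.5073, 0.3063, 0.0331]
tool_rot: [[0.09, -0.996, 0.005], [-0.996, -0.09, 0.004], [-0.003, -0.005, -1.0]]
ft_force: [-0.6, 0.1, -0.8]
opening: 0.0404
t: 22.9
tcp_pos: [0.5069, 0.3053, 0.23]
tool_rot: [[0.09, -0.996, 0.007], [-0.996, -0.09, 0.004], [-0.003, -0.008, -1.0]]
ft_force: [-0.0, 0.8, 0.1]
opening: 0.0401
```

```bash
python3 -m pendant '[[0,[0.03,0.005,-0.005],[0,0,0]],[0,[0.045,0.01,0],[0,0,0]],[0,[0.045,0.01,0],[0,0,0]],[0,[0.045,0.01,0],[0,0,0]],[0,[0.045,0.01,0],[0,0,0]],[0,[0.045,0.01,0],[0,0,0]],[0,[0.045,0.01,0],[0,0,0]],[0,[0.045,0.01,0],[0,0,0]],[0,[0.045,0.01,0],[0,0,0]],[0,[0.045,0.01,0],[0,0,0]],[0,[0.045,0.01,0],[0,0,0]],[0,[0.045,0.01,0],[0,0,0]],[0,[0.045,0.01,0],[0,0,0]],[0,[0.045,0.01,0],[0,0,0]],[0,[0.045,0.01,0],[0,0,0]],[0,[0.045,0.01,0],[0,0,0]],[0,[0.045,0.01,0],[0,0,0]],[0,[0.045,0.01,0],[0,0,0]],[0,[0,0,0],[0,0,0]]]'
python3 - <<'E'
from h import *
for n in("side","top"):
    im=bot.snapshot(n); cv2.imwrite(f"pics/{n}9.png",im[:,:,::-1]); crop(im,n+"9c.png",*((110,140,310,290) if n=="side" else (130,150,330,280)),4)
E
```

```text
t: 24.8
tcp_pos: [0.4007, -0.5326, 0.2376]
tool_rot: [[0.098, -0.995, 0.032], [-0.995, -0.098, 0.009], [-0.006, -0.033, -0.999]]
ft_force: [-1.3, 1.3, -0.8]
opening: 0.0427
```

View pics/side9.png

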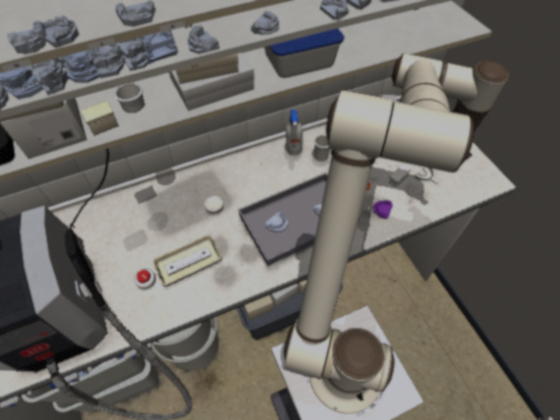

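View pics/top9.png

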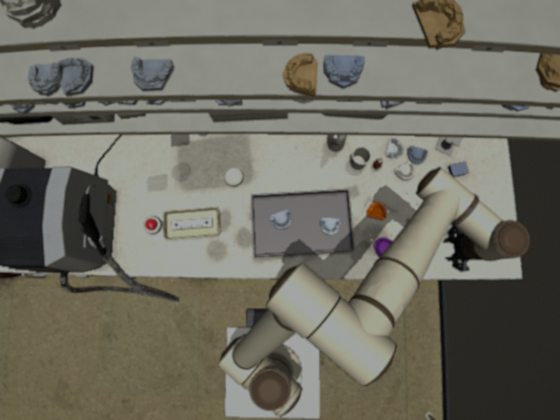

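View pics/side9c.png

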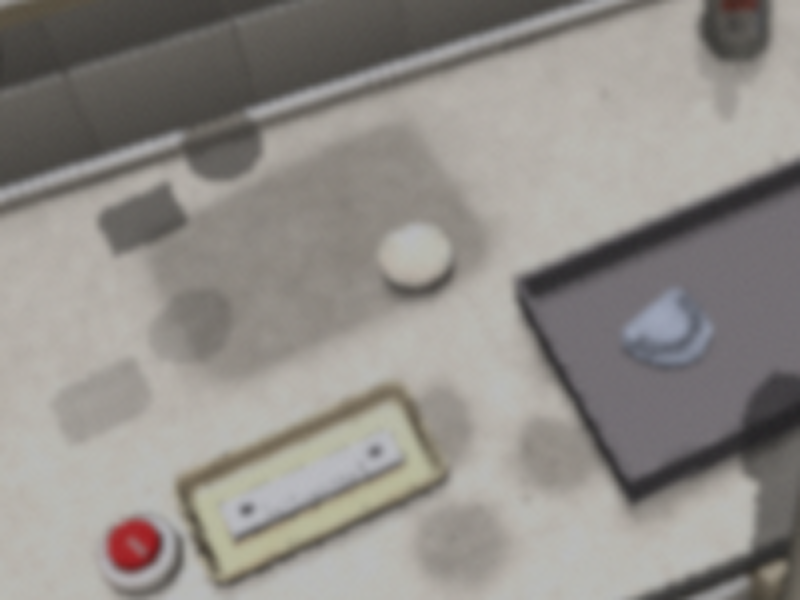

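View pics/top9c.png

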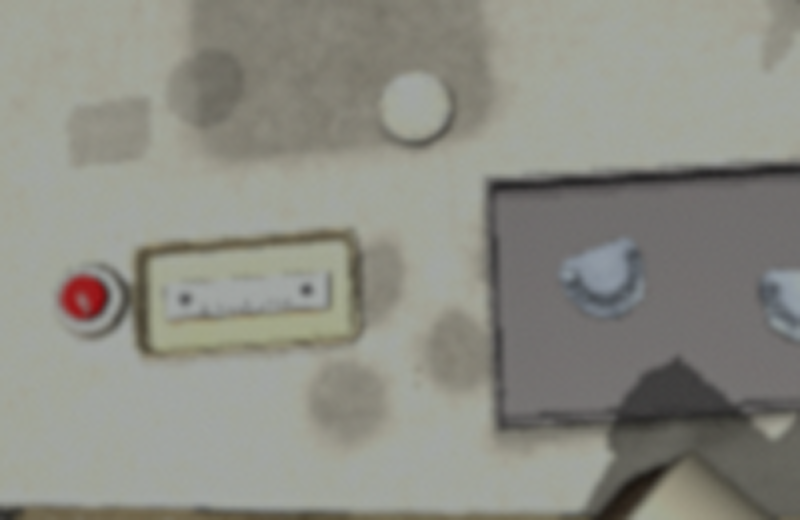

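The last pictures show the bar flat and centred in the tray, at (193,223) in the top view. The models are flat with teeth up at (282,219) and (329,226). The tin (233,177) and the timer (152,225) have not moved, and nothing touches the robot.

```bash
python3 -c "
from bench import bot
print(bot.close_job())"
```

```text
the job is handed in; nothing more can be done
None
```

The guide bar now lies flat, lengthwise and centred in the ivory tray, and both models are still in the bin, flat and teeth up. I handed the job in at about 25 s of the 56 s allowed; it returned no verdict.

- **Models:** I pushed model_a off the bar to the left and model_b to the right with the fingers. The pictures showed both flat on the bin floor before I gripped the bar.
- **Bar:** I lowered it into the tray in steps of 1–3 mm until it stopped going down, then opened the fingers and backed off. Wrist forces in the move reports stayed under 3 N.
- **Bystanders:** The tin and the timer had not moved in the last pictures. The arm hid the brush there, so I could not check it; the gripper only passed near it at about 0.24 m height.
- **Disagreements:**
  - The tray's long side runs along the world's y axis in both cameras, not x as the description says; I went by the images.
  - The two cameras differed by up to about 10 mm in y on the models, but by only about 2–4 mm on the bar's far end.
  - The gripper read 30 mm on the 32 mm wide bar.

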